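# Pop open the parcel cabinet with its push-to-open door

## Robot

A 6-joint arm with a two-finger parallel gripper is mounted at the origin on the work surface. World frame = base frame: x ahead of the robot, y to its left, z up, the work surface at z = 0. Lengths are in m, angles in degrees, forces in N, time in s.
With the tool pointing down it reaches from about 0.3 to 0.75 m from the base axis. Payload 8.5 kg.
Tool frame: the origin (TCP) lies between the finger pads; the fingertips stand ahead of it and the grasp point (between the pads) lies 8 mm behind it (env.tcp_to_tips is the z of the fingertips in the tool frame, in m); z points along the fingers, x is the direction in which the jaws open and shut, and the axes are right-handed (so a half turn about z gives the same grasp; the last joint's range is limited). The gripper opens to 85 mm and grips with 20 to 120 N. Pads are 22 mm wide; open, the fingers measure 114 mm over their backs; the gripper's body (76 mm by 85 mm) begins 54 mm behind the grasp point. The pads swing forward as they close: fully open they stand 13 mm farther back than shut.
Start: joints at [51.32, 21.807, 74.336, -0, 83.858, -12.336], TCP at [0.244, 0.493, 0.242] pointing down, gripper open.
Joint ranges: [-178.18, 178.18], [-50.72, 133.34], [12.68, 142.11], [-81.47, 261.47], [9.98, 163.14], [-165.26, 165.26]. Speed limits (degrees/s): [136.94, 136.94, 180, 180, 180, 180].

## Interface

Orientations are given as a 3x3 rotation matrix whose columns are the frame's x, y, z axes.
In Python, from rig import observe, viewer, env gives the robot as it stands.
- The arm moves only by the tool jog_arm, never from a script. Its arguments are lists of equal length, an entry for each row: "dr": the turn, a rotation vector about the tool's x, y, z in rad, a list of three; "slide": the shift along the tool's x, y, z in m, a list of three; "gripper": the opening, from -1 (shut) to 1 (fully open), so that 0 is half open. In form: {"dr": [[rx, ry, rz], ...], "slide": [[dx, dy, dz], ...], "gripper": [gripper, ...]}. A call has exactly 10 rows; each row shifts and turns the commanded pose from where the row before left it, along the tool's axes as they then stand; what a row does not reach is not made up. A row lasts 1/10 s, in which the tool goes at most 50 mm and 8.59 degrees, less where a joint would pass 70% of its speed; a pose out of reach is approached as far as the arm can. A call is refused whole if a number of a shift passes 0.05 or a number of a turn 0.15, either way. A call with a gripper value outside its range is refused whole. The fingers move at their own pace and stop on an object; "force" is the grip in N (left out, the last holds). Time passes only in rows, so rows that do not move let the fingers close, or fill a call up. It gives the time, the measured TCP pose, the force and the opening at its end, in the units of the state.
- observe(): the state, without advancing time (a new reading comes with each control period).
- viewer.get_image(name): name is "scene" or "top" or "wrist"; returns a dict with "pixels" (420x560x3 uint8, blue, green, red), "camera_matrix" (3x3 intrinsics, pixels), "R" (3x3) and "t" (3): a world point X has camera coordinates R X + t. Camera axes: x right, y down, z forward; pixel columns grow to the right and rows downward; lengths in m; the calibration is good to about 2 mm. A picture is of the moment at which its call begins. There is no depth.
- env.close_job(): hands the job in, once; it reports no verdict.
The state is a dict: "time_s": time; "q": joint angles; "qvel": joint speeds; "joint_efforts": joint torques, N m; "position": TCP position; "tool_rot": TCP orientation; "ft_force": force on the tool from outside, world axes, zero at the start; "wrist_torque": the same for the moment, N m; "grip_width": finger opening in m.
Only numpy, scipy, OpenCV 4.12 (cv2) and the standard library are available. Lean on these libraries where they do the work, as an engineer would, in place of code of your own. Each camera call takes 0.05 s, during which the arm holds its last target.

## Task

Two low cabinets with handleless push-to-open doors stand on the parcel counter. Press the door of the wide cabinet in on the side away from its hinges and let go so that the catch springs it ajar, then reach a fingertip behind the loose edge and push the door on round until it stands wide open, about square to the cabinet front. Leave the narrow cabinet's door shut and do not disturb the things standing about.

Things in the scene. Friction and masses are not known exactly. Their poses are not given: they have to be found in the camera images.
- wide_cabinet: wide low cabinet, fixed: grey carcass 200 mm deep, 204 wide, 120 high. Origin: centre of its underside, on the counter. Its x axis points from front to back (the door faces its -x), y to the left as one faces the front, z up; the carcass front is at x = -100 mm. One plain light-wood door with no handle, 14 mm thick, 198 x 116 mm, covers the front, top edge level with the cabinet's.
- wide_door_push (a point): plain steel disc, 24 mm across, on the outer face of the wide door, 30 mm from its free (right) edge, 100 mm above the counter: the place to press, towards the cabinet's +x; about 5 N at the disc is enough. The catch lets go once this point is about 4 mm in (hard stop at about 7 mm); the door springs open only as the finger draws back. It moves with the door.
- wide_door_hinge (a point): point on the wide door's vertical hinge axis, 120 mm above the counter, in the plane of the door's inner face, 100 mm left of the cabinet's middle (its +y side; two small steel barrels mark this edge) and 9 mm in front of the carcass. The door reaches 200 mm from this axis. The point does not move.
- wide_door (a joint): angle of the wide door in rad: 0 shut and latched, -0.04 pressed fully in, growing as the free edge swings out from the cabinet's front (clockwise seen from above), 1.57 square to the front, stop at 1.75. The catch throws it to about 0.45; the stiff hinge (under 3 N at a fingertip) then holds it wherever it is left.
- narrow_cabinet: the narrow low cabinet, fixed: the same but 114 mm wide. Origin and axes as for the wide one. It stands to the left or to the right of the wide one. A roll of tape lies on its top.
- narrow_door (a joint): angle of the narrow door in rad, 0 shut: same make of door (108 mm wide), hinge side and catch; it must stay shut.
- sanitiser: loose pump bottle of hand sanitiser, 45 x 70 mm, 173 mm high, on the counter to the side (right). Origin: centre of its underside, z up.
- pen_cup: loose black open cup, 72 mm across, 95 mm high, on the counter to the side (left). Origin: centre of its underside, z up.
- tape_roll: loose roll of brown tape, 96 mm across, 48 mm high, lying on the narrow cabinet's top (120 mm above the counter). Origin: centre of its underside.
- carton: loose small cardboard carton, 80 mm (along the cabinet's x) x 110 mm x 60 mm high, on the wide cabinet's top (120 mm above the counter). Origin: centre of its underside.

How it is judged (in metres and radians):
On the way, in this order (a step that is already met when the one before it is completed fails the run):
1. the wide cabinet's door is pressed in with the fingers (value of joint wide_door below -0.01 rad and contact force between the fingers and wide_cabinet above 0.5 N), for 0.04 s.
2. the finger is off the door and the spring has released it ajar (value of joint wide_door between 0.25 and 1 rad and contact force between the fingers and wide_cabinet below 0.1 N), for 0.2 s.
At the end, for the whole second after the job is handed in: the wide cabinet's door stands open by at least 1.2 rad (69 degrees) and is still; the narrow door is shut (under 0.04 rad); bottle, cup, tape roll and carton are within 20 mm of where they stood (value of joint wide_door above 1.2 rad and velocity of joint wide_door between -0.05 and 0.05 rad/s and value of joint narrow_door below 0.04 rad and distance of each of sanitiser, pen_cup, tape_roll, carton from where it was at the start of the episode below 0.02 m); the robot touches nothing.
It fails at once if the narrow cabinet's door is pressed in or opened (value of joint narrow_door above 0.06 rad or value of joint narrow_door below -0.025 rad).
It fails at once if the sanitiser bottle is shifted, lifted or tipped (distance of sanitiser from where it was at the start of the episode above 0.025 m or angle between sanitiser's own z axis and vertical above 0.35 rad).
It fails at once if the pen cup is shifted, lifted or tipped (distance of pen_cup from where it was at the start of the episode above 0.025 m or angle between pen_cup's own z axis and vertical above 0.35 rad).
It fails at once if the tape roll is shifted, lifted or tipped (distance of tape_roll from where it was at the start of the episode above 0.025 m or angle between tape_roll's own z axis and vertical above 0.35 rad).
It fails at once if the carton is shifted, lifted or tipped (distance of carton from where it was at the start of the episode above 0.025 m or angle between carton's own z axis and vertical above 0.35 rad).
It also fails if it takes over 58 s, if anything falls off the work surface, if the arm or the gripper's body presses on something with over 40 N, if the wrist force passes 120 N, or if a joint passes its speed limit or range.

## Working session

There is one attempt and no reset: what is moved stays moved. The work goes in short steps, Python scripts to look and compute and a tool call to move; the robot and the scene stay as the last step left them, time stands still between calls to the robot, and variables do not carry over. Pictures are saved under pics/ and viewed, and the job is handed in when it is done.

Besides the shell and the picture viewer there is one more tool, called after "Emit:" by a JSON object that holds its "fn" and its "kwargs", one argument or row to a line. jog_arm: Moves the arm, as the interface text tells. Its arguments: {"type":"object","properties":{"dr":{"type":"array","items":{"type":"array","items":{"type":"number"}}},"slide":{"type":"array","items":{"type":"array","items":{"type":"number"}}},"gripper":{"type":"array","items":{"type":"number"}},"force":{"type":"number"}},"required":["dr","slide","gripper"]}

```bash
mkdir -p pics; ls; python3 - <<'E'
from rig import observe, viewer, env
import cv2
s=observe(); print(s['time_s'],s['position'],s['tool_rot'],s['grip_width'],env.tcp_to_tips)
for n in ['scene','top','wrist']:
    d=viewer.get_image(n); cv2.imwrite(f'pics/{n}0.png',d['pixels']); print(n,d['camera_matrix'].tolist(),d['R'].round(3).tolist(),d['t'].round(3).tolist())
E
```

```text
pics
0.0 [0.24388875 0.49265504 0.24170092] [[ 4.43762649e-01  8.96143868e-01 -9.38196824e-04]
 [ 8.96143188e-01 -4.43763518e-01 -1.15209176e-03]
 [-1.44877749e-03 -3.29503401e-04 -9.99998896e-01]] 0.08543717122126523 0.011
scene [[412.4533624851038, 0.0, 284.1459392830011], [0.0, 412.4533624851038, 206.41055567481683], [0.0, 0.0, 1.0]] [[-0.869, 0.494, -0.012], [0.376, 0.644, -0.666], [-0.321, -0.584, -0.746]] [0.516, -0.207, 1.487]
top [[500.2771587849444, 0.0, 277.34729878397025], [0.0, 500.2771587849444, 201.67848506848784], [0.0, 0.0, 1.0]] [[-0.005, -1.0, -0.001], [-0.977, 0.005, -0.213], [0.213, -0.0, -0.977]] [0.045, 0.62, 1.876]
wrist [[352.66323188066605, 0.0, 278.6738319475673], [0.0, 352.66323188066605, 211.33150720874048], [0.0, 0.0, 1.0]] [[0.443, 0.896, -0.0], [0.864, -0.427, 0.268], [0.24, -0.119, -0.963]] [-0.551, -0.035, 0.377]
```

View pics/scene0.png

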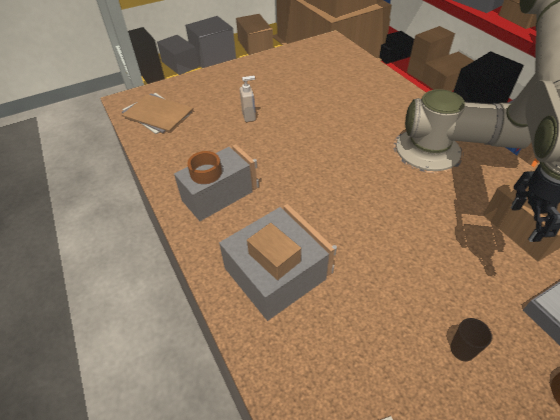

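View pics/top0.png

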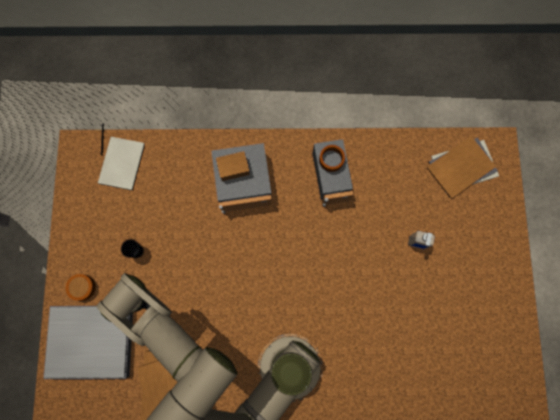

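View pics/wrist0.png

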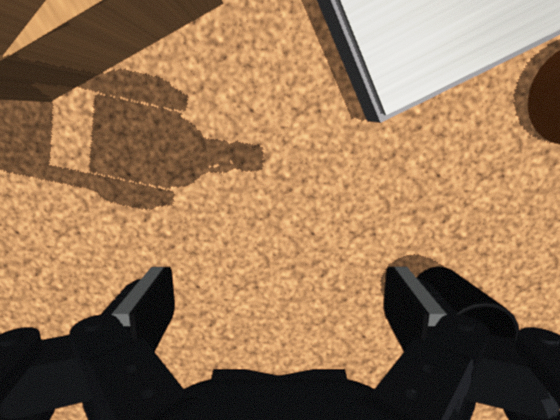

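The scene view shows the wide cabinet at about (275,260) with the carton on it. The narrow cabinet is at (215,180) with the tape roll, the bottle at (248,100) and the cup at (470,340). In the top view the wide cabinet is at (242,175), the narrow one at (333,170), and the doors face the robot (image down). Next I'll enlarge the views to pick corners.

```bash
python3 - <<'E'
import cv2
a=cv2.imread('pics/top0.png')[130:230,195:370]; cv2.imwrite('pics/topc.png',cv2.resize(a,None,fx=4.5,fy=4.5,interpolation=cv2.INTER_CUBIC))
a=cv2.imread('pics/scene0.png')[195:320,210:345]; cv2.imwrite('pics/scc.png',cv2.resize(a,None,fx=4.5,fy=4.5,interpolation=cv2.INTER_CUBIC))
E
```

```text
(no output)
```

View pics/topc.png

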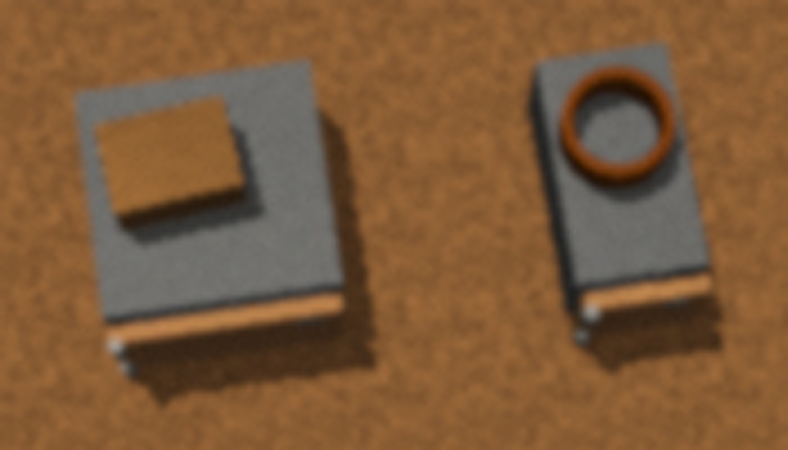

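View pics/scc.png

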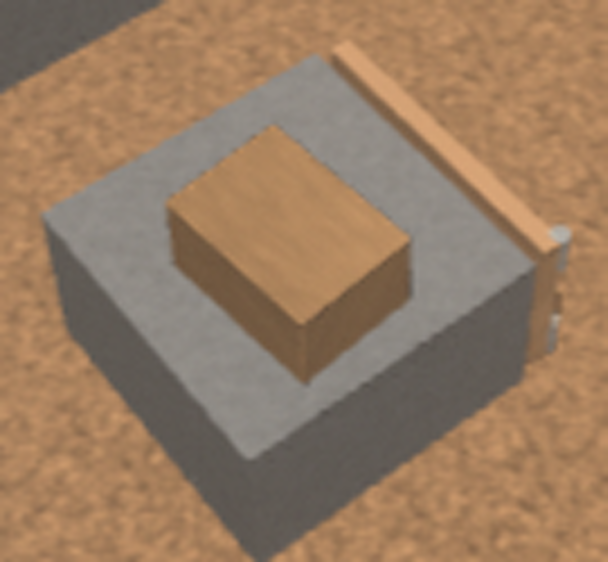

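```bash
cat > h.py <<'E'
import numpy as np, cv2
from rig import observe, viewer, env
def ray(d,p,z):
    K,R,t=map(np.array,(d['camera_matrix'],d['R'],d['t']))
    c=-R.T@t; v=R.T@np.linalg.inv(K)@np.array([p[0],p[1],1]); return c+v*(z-c[2])/v[2]
def proj(d,X):
    x=np.array(d['R'])@np.array(X)+d['t']; x=np.array(d['camera_matrix'])@x; return x[:2]/x[2]
E
python3 - <<'E'
from h import *
from scipy.optimize import least_squares
loc=np.array([[.1,.102],[.1,-.102],[-.1,-.102],[-.1,.102]])
ns=loc*[1,114/204]
def fit(pts,L):
    f=lambda p:(((np.array([[np.cos(p[2]),-np.sin(p[2])],[np.sin(p[2]),np.cos(p[2])]])@L.T).T+p[:2])-pts).ravel()
    r=least_squares(f,[*pts.mean(0),0]); return r.x,f(r.x)
T=viewer.get_image('top');S=viewer.get_image('scene')
tp=[(78,92),(311,60),(343,287),(103,318)]; sp=[(248,460),(43,215),(318,55),(535,262)]; tn=[(537,64),(664,44),(709,268),(577,287)]
P=np.array([ray(T,(np.array(p)+.5)/4.5-.5+[195,130],.12)[:2] for p in tp])
Q=np.array([ray(S,(np.array(p)+.5)/4.5-.5+[210,195],.12)[:2] for p in sp])
N=np.array([ray(T,(np.array(p)+.5)/4.5-.5+[195,130],.12)[:2] for p in tn])
for nm,a,L in(('top',P,loc),('scene',Q,loc),('narrow',N,ns)):
    x,r=fit(a,L); print(nm,x[:2].round(4),np.degrees(x[2]).round(2),(r*1e3).round(1))
x=(fit(P,loc)[0]+fit(Q,loc)[0])/2
R=np.array([[np.cos(x[2]),-np.sin(x[2])],[np.sin(x[2]),np.cos(x[2])]])
for n,l in dict(hinge=(-.109,.1),push=(-.123,-.07),freeedge=(-.123,-.1)).items(): print(n,(R@l+x[:2]).round(4))
print('cup',ray(T,(132,249),.05).round(3),'bottle',ray(T,(424,240),.09).round(3))
E
```

```text
top [0.7279 0.1803] 7.56 [-0.3  1.1 -1.3 -1.1  1.4 -0.3  0.3  0.4]
scene [0.7287 0.1843] 8.29 [-0.4  1.3  0.6 -1.3 -0.  -2.2 -0.2  2.2]
narrow [ 0.7469 -0.1713] 8.73 [-0.1  1.3 -0.4 -1.5  0.9 -0.4 -0.5  0.6]
hinge [0.6066 0.2663]
push [0.6161 0.096 ]
freeedge [0.6203 0.0663]
cup [0.441 0.601 0.05 ] bottle [ 0.464 -0.511  0.09 ]
```

Emit:
{"fn": "jog_arm", "kwargs": {
  "dr": [
    [0,0,0],
    [0,0,0],
    [0,0,0],
    [0,0,0],
    [0,0,0],
    [0,0,0],
    [0,0,0],
    [0,0,0],
    [0,0,0],
    [0,0,0]
  ],
  "slide": [
    [-0.02,0.04,0],
    [-0.02,0.04,0],
    [-0.02,0.04,0],
    [-0.02,0.04,0],
    [-0.02,0.04,0],
    [-0.02,0.04,0],
    [-0.02,0.04,0],
    [-0.02,0.04,0],
    [-0.02,0.04,0],
    [-0.02,0.04,0]
  ],
  "gripper": [-1,-1,-1,-1,-1,-1,-1,-1,-1,-1]
}}

```text
time_s: 1.25
position: [0.5146, 0.1344, 0.2423]
tool_rot: [[0.444, 0.896, -0.0], [0.896, -0.444, 0.0], [0.0, -0.0, -1.0]]
ft_force: [1.0, -0.5, 0.3]
grip_width: -0.0001
```

Emit:
{"fn": "jog_arm", "kwargs": {
  "dr": [
    [0,0,-0.12],
    [0,0,-0.12],
    [0,0,-0.12],
    [0,0,-0.12],
    [0,0,-0.12],
    [-0.1,0,0],
    [-0.1,0,0],
    [-0.1,0,0],
    [0,0,0],
    [0,0,0]
  ],
  "slide": [
    [0,0,0],
    [0,0,0],
    [0,0,0],
    [0,0,0],
    [0,0,0],
    [0,0,0],
    [0,0,0],
    [0,0,0],
    [0,0,0],
    [0,0,0]
  ],
  "gripper": [-1,-1,-1,-1,-1,-1,-1,-1,-1,-1]
}}

```text
time_s: 2.25
position: [0.5137, 0.1361, 0.2426]
tool_rot: [[-0.14, 0.947, 0.291], [0.99, 0.133, 0.041], [-0.0, 0.294, -0.956]]
ft_force: [0.6, 0.2, 0.2]
grip_width: 0.0002
```

```bash
cat >> h.py <<'E'
C=np.array([.7283,.1823]); A=np.radians(7.93); RL=np.array([[np.cos(A),-np.sin(A),0],[np.sin(A),np.cos(A),0],[0,0,1]])
def loc(P): return RL.T@(np.array(P)-[*C,0])
def glo(L): return RL@np.array(L)+[*C,0]
def st(target=None):
    s=observe(); R=np.array(s['tool_rot']); p=np.array(s['position'])
    print('t',round(s['time_s'],2),'p',p.round(4),'loc',loc(p).round(4),'tip loc',loc(p+R[:,2]*env.tcp_to_tips).round(4),'F',np.round(s['ft_force'],1),'w',round(s['grip_width'],4))
    print('R in local',(RL.T@R).round(3).tolist())
    if target is not None: print('delta tool',(R.T@(glo(target)-(p+R[:,2]*env.tcp_to_tips))).round(4))
    return s
E
python3 - <<'E'
from h import *
s=st([-.165,-.07,.097]); print(np.round(s['q'],1))
d=viewer.get_image('wrist'); cv2.imwrite('pics/w1.png',d['pixels'])
d=viewer.get_image('scene'); cv2.imwrite('pics/s1.png',d['pixels'])
E
```

```text
t 2.25 p [0.5137 0.1361 0.2426] loc [-0.2189 -0.0162  0.2426] tip loc [-0.2157 -0.0162  0.2321] F [0.6 0.2 0.2] w 0.0002
R in local [[-0.002, 0.956, 0.294], [1.0, 0.002, 0.0], [-0.0, 0.294, -0.956]]
delta tool [-0.0539  0.0087  0.144 ]
[  1.1  13.3  88.9   2.3  60.9 -97.8]
```

View pics/w1.png

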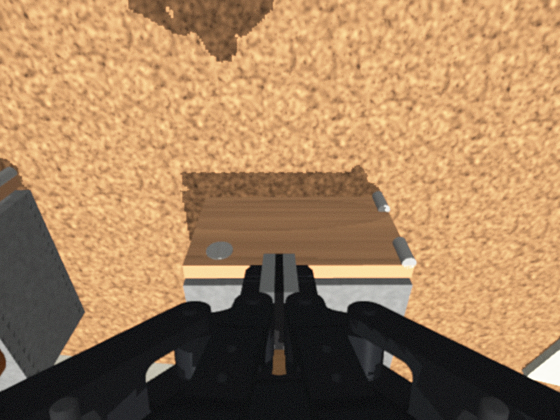

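Emit:
{"fn": "jog_arm", "kwargs": {
  "dr": [
    [0,0,0],
    [0,0,0],
    [0,0,0],
    [0,0,0],
    [0,0,0],
    [0,0,0],
    [0,0,0],
    [0,0,0],
    [0,0,0],
    [0,0,0]
  ],
  "slide": [
    [-0.011,0,0.029],
    [-0.011,0,0.029],
    [-0.011,0,0.029],
    [-0.011,0.004,0.029],
    [-0.01,0.004,0.028],
    [0,0,0],
    [0,0,0],
    [0,0,0],
    [0,0,0],
    [0,0,0]
  ],
  "gripper": [-1,-1,-1,-1,-1,-1,-1,-1,-1,-1]
}}

```text
time_s: 3.35
position: [0.5711, 0.09, 0.1082]
tool_rot: [[-0.14, 0.945, 0.294], [0.99, 0.134, 0.041], [-0.0, 0.297, -0.955]]
ft_force: [-0.8, 0.8, -0.1]
grip_width: 0.0002
```

```bash
python3 - <<'E'
from h import *
s=st([-.123,-.07,.097])
d=viewer.get_image('wrist'); cv2.imwrite('pics/w2.png',d['pixels']); print('disc pred',proj(d,glo([-.123,-.07,.1])), 'edge top',proj(d,glo([-.123,-.1,.12])))
d=viewer.get_image('scene'); cv2.imwrite('pics/s2.png',cv2.resize(d['pixels'][150:340,200:420],None,fx=3,fy=3))
E
```

```text
t 3.35 p [0.5711 0.09   0.1082] loc [-0.1685 -0.0697  0.1082] tip loc [-0.1652 -0.0697  0.0977] F [-0.8  0.8 -0.1] w 0.0002
R in local [[-0.002, 0.955, 0.297], [1.0, 0.002, 0.0], [-0.0, 0.297, -0.955]]
delta tool [-0.0004  0.0401  0.0132]
disc pred [275.26501538 339.04788922] edge top [208.14999024 376.631641  ]
```

View pics/w2.png

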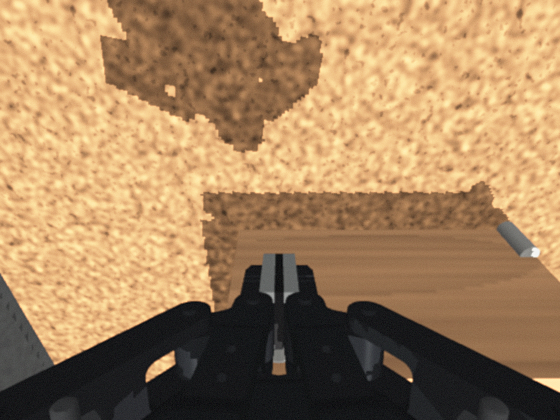

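View pics/s2.png

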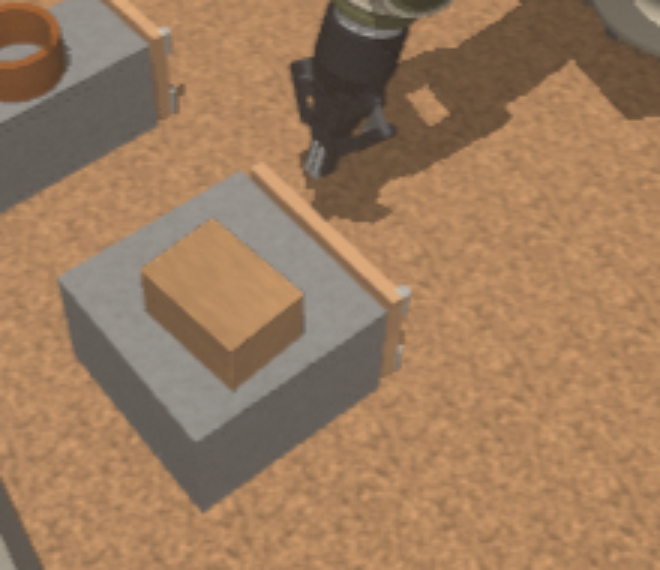

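Emit:
{"fn": "jog_arm", "kwargs": {
  "dr": [
    [0,0,0],
    [0,0,0],
    [0,0,0],
    [0,0,0],
    [0,0,0],
    [0,0,0],
    [0,0,0],
    [0,0,0],
    [0,0,0],
    [0,0,0]
  ],
  "slide": [
    [0,0.008,0.0025],
    [0,0.008,0.0025],
    [0,0.007,0.002],
    [0,0.002,0.0006],
    [0,0.002,0.0006],
    [0,0.002,0.0006],
    [0,0.002,0.0006],
    [0,0,0],
    [0,0,0],
    [0,0,0]
  ],
  "gripper": [-1,-1,-1,-1,-1,-1,-1,-1,-1,-1]
}}

```text
time_s: 4.45
position: [0.603, 0.0942, 0.1073]
tool_rot: [[-0.14, 0.946, 0.292], [0.99, 0.134, 0.041], [0.0, 0.295, -0.955]]
ft_force: [0.4, -0.3, -0.9]
grip_width: -0.0001
```

```bash
python3 - <<'E'
from h import *
s=st()
E
```

```text
t 4.45 p [0.603  0.0942 0.1073] loc [-0.1363 -0.07    0.1073] tip loc [-0.133  -0.0699  0.0968] F [ 0.4 -0.3 -0.9] w -0.0001
R in local [[-0.002, 0.955, 0.295], [1.0, 0.002, 0.001], [0.0, 0.295, -0.955]]
```

No contact yet, so I'll creep on.

Emit:
{"fn": "jog_arm", "kwargs": {
  "dr": [
    [0,0,0],
    [0,0,0],
    [0,0,0],
    [0,0,0],
    [0,0,0],
    [0,0,0],
    [0,0,0],
    [0,0,0],
    [0,0,0],
    [0,0,0]
  ],
  "slide": [
    [0,0.001,0.0003],
    [0,0.001,0.0003],
    [0,0.001,0.0003],
    [0,0.001,0.0003],
    [0,0,0],
    [0,0,0],
    [0,0,0],
    [0,0,0],
    [0,0,0],
    [0,0,0]
  ],
  "gripper": [-1,-1,-1,-1,-1,-1,-1,-1,-1,-1]
}}

```text
time_s: 5.45
position: [0.6071, 0.0947, 0.1073]
tool_rot: [[-0.14, 0.946, 0.292], [0.99, 0.134, 0.041], [-0.0, 0.295, -0.955]]
ft_force: [-2.5, -2.5, 1.1]
grip_width: 0.0
```

```bash
python3 - <<'E'
from h import *
s=st()
E
```

```text
t 5.45 p [0.6071 0.0947 0.1073] loc [-0.1321 -0.07    0.1073] tip loc [-0.1288 -0.07    0.0968] F [-2.5 -2.5  1.1] w 0.0
R in local [[-0.002, 0.955, 0.295], [1.0, 0.002, 0.0], [-0.0, 0.295, -0.955]]
```

Emit:
{"fn": "jog_arm", "kwargs": {
  "dr": [
    [0,0,0],
    [0,0,0],
    [0,0,0],
    [0,0,0],
    [0,0,0],
    [0,0,0],
    [0,0,0],
    [0,0,0],
    [0,0,0],
    [0,0,0]
  ],
  "slide": [
    [0,0.001,0.0003],
    [0,0.001,0.0003],
    [0,0.001,0.0003],
    [0,0,0],
    [0,0,0],
    [0,0,0],
    [0,0,0],
    [0,0,0],
    [0,0,0],
    [0,0,0]
  ],
  "gripper": [-1,-1,-1,-1,-1,-1,-1,-1,-1,-1]
}}

```text
time_s: 6.45
position: [0.6103, 0.0953, 0.1073]
tool_rot: [[-0.14, 0.946, 0.293], [0.99, 0.134, 0.041], [0.0, 0.295, -0.955]]
ft_force: [-2.6, -2.0, -0.2]
grip_width: -0.0004
```

```bash
python3 - <<'E'
from h import *
s=st()
E
```

```text
t 6.45 p [0.6103 0.0953 0.1073] loc [-0.1289 -0.0699  0.1073] tip loc [-0.1256 -0.0699  0.0968] F [-2.6 -2.  -0.2] w -0.0004
R in local [[-0.002, 0.955, 0.295], [1.0, 0.002, 0.001], [0.0, 0.295, -0.955]]
```

Emit:
{"fn": "jog_arm", "kwargs": {
  "dr": [
    [0,0,0],
    [0,0,0],
    [0,0,0],
    [0,0,0],
    [0,0,0],
    [0,0,0],
    [0,0,0],
    [0,0,0],
    [0,0,0],
    [0,0,0]
  ],
  "slide": [
    [0,0.001,0.0003],
    [0,0.001,0.0003],
    [0,0,0],
    [0,0,0],
    [0,0,0],
    [0,0,0],
    [0,0,0],
    [0,0,0],
    [0,0,0],
    [0,0,0]
  ],
  "gripper": [-1,-1,-1,-1,-1,-1,-1,-1,-1,-1]
}}

```text
time_s: 7.45
position: [0.612, 0.0954, 0.1072]
tool_rot: [[-0.14, 0.946, 0.291], [0.99, 0.134, 0.041], [-0.0, 0.294, -0.956]]
ft_force: [-4.9, -3.5, 0.9]
grip_width: 0.0
```

```bash
python3 - <<'E'
from h import *
s=st()
d=viewer.get_image('scene'); cv2.imwrite('pics/s3.png',cv2.resize(d['pixels'][170:300,220:380],None,fx=4.5,fy=4.5))
E
```

```text
t 7.45 p [0.612  0.0954 0.1072] loc [-0.1272 -0.07    0.1072] tip loc [-0.1239 -0.07    0.0967] F [-4.9 -3.5  0.9] w 0.0
R in local [[-0.002, 0.956, 0.294], [1.0, 0.002, 0.001], [-0.0, 0.294, -0.956]]
```

View pics/s3.png

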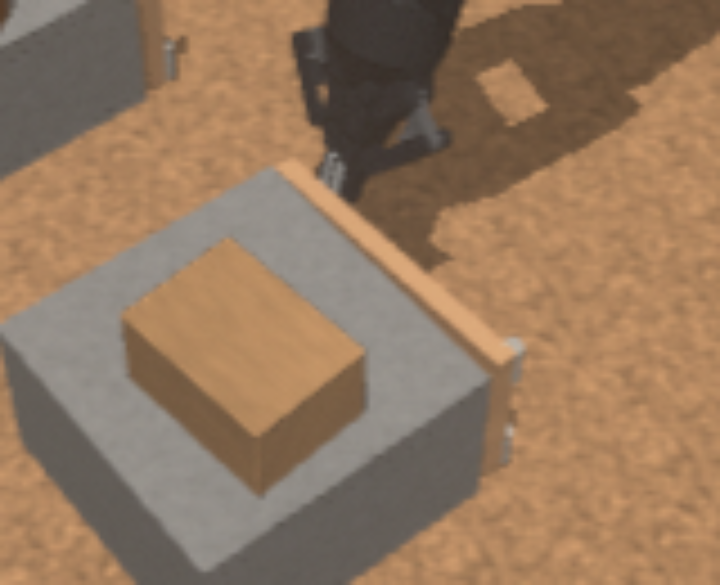

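Emit:
{"fn": "jog_arm", "kwargs": {
  "dr": [
    [0,0,0],
    [0,0,0],
    [0,0,0],
    [0,0,0],
    [0,0,0],
    [0,0,0],
    [0,0,0],
    [0,0,0],
    [0,0,0],
    [0,0,0]
  ],
  "slide": [
    [0,0.001,0.0003],
    [0,0.0005,0.0002],
    [0,0,0],
    [0,0,0],
    [0,0,0],
    [0,0,0],
    [0,0,0],
    [0,0,0],
    [0,0,0],
    [0,0,0]
  ],
  "gripper": [-1,-1,-1,-1,-1,-1,-1,-1,-1,-1]
}}

```text
time_s: 8.5
position: [0.6123, 0.0955, 0.1071]
tool_rot: [[-0.14, 0.947, 0.289], [0.99, 0.134, 0.041], [-0.0, 0.292, -0.957]]
ft_force: [-13.2, -5.9, 7.4]
grip_width: -0.0004
```

```bash
python3 - <<'E'
from h import *
s=st()
E
```

```text
t 8.5 p [0.6123 0.0955 0.1071] loc [-0.1269 -0.07    0.1071] tip loc [-0.1237 -0.07    0.0966] F [-13.2  -5.9   7.4] w -0.0004
R in local [[-0.002, 0.957, 0.292], [1.0, 0.002, 0.001], [-0.0, 0.292, -0.957]]
```

Force jumped to about 13 N, which is the hard stop. I'll draw back quickly now.

Emit:
{"fn": "jog_arm", "kwargs": {
  "dr": [
    [0,0,0],
    [0,0,0],
    [0,0,0],
    [0,0,0],
    [0,0,0],
    [0,0,0],
    [0,0,0],
    [0,0,0],
    [0,0,0],
    [0,0,0]
  ],
  "slide": [
    [0,-0.045,-0.014],
    [0,-0.045,-0.014],
    [0,-0.045,-0.014],
    [0,-0.01,-0.003],
    [0,0,0],
    [0,0,0],
    [0,0,0],
    [0,0,0],
    [0,0,0],
    [0,0,0]
  ],
  "gripper": [-1,-1,-1,-1,-1,-1,-1,-1,-1,-1]
}}

```text
time_s: 9.5
position: [0.4639, 0.0746, 0.1074]
tool_rot: [[-0.14, 0.946, 0.293], [0.99, 0.134, 0.041], [-0.0, 0.295, -0.955]]
ft_force: [1.0, -0.1, 0.3]
grip_width: 0.0001
```

```bash
python3 - <<'E'
from h import *
s=st()
d=viewer.get_image('scene'); cv2.imwrite('pics/s4.png',cv2.resize(d['pixels'][150:320,200:420],None,fx=3.5,fy=3.5))
d=viewer.get_image('top'); cv2.imwrite('pics/t4.png',cv2.resize(d['pixels'][130:240,195:355],None,fx=4.5,fy=4.5))
E
```

```text
t 9.5 p [0.4639 0.0746 0.1074] loc [-0.2767 -0.0702  0.1074] tip loc [-0.2735 -0.0702  0.0969] F [ 1.  -0.1  0.3] w 0.0001
R in local [[-0.002, 0.955, 0.295], [1.0, 0.002, 0.001], [-0.0, 0.295, -0.955]]
```

View pics/s4.png

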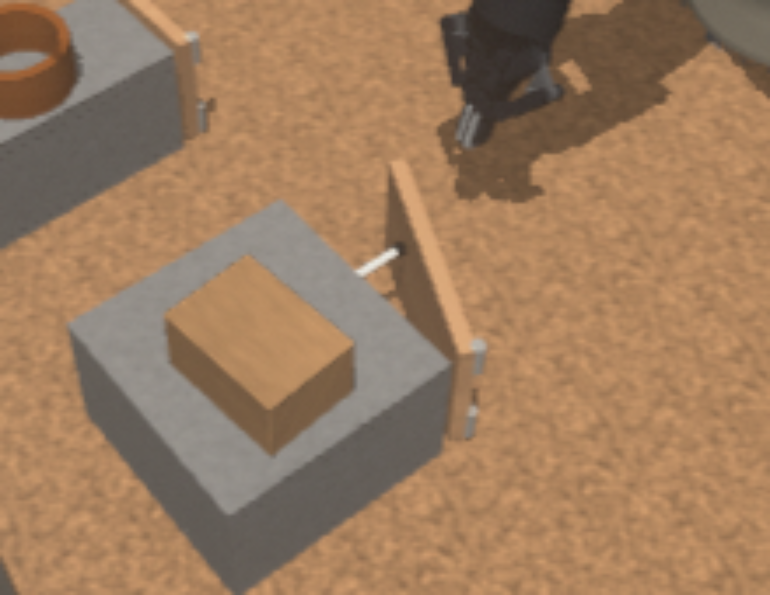

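View pics/t4.png

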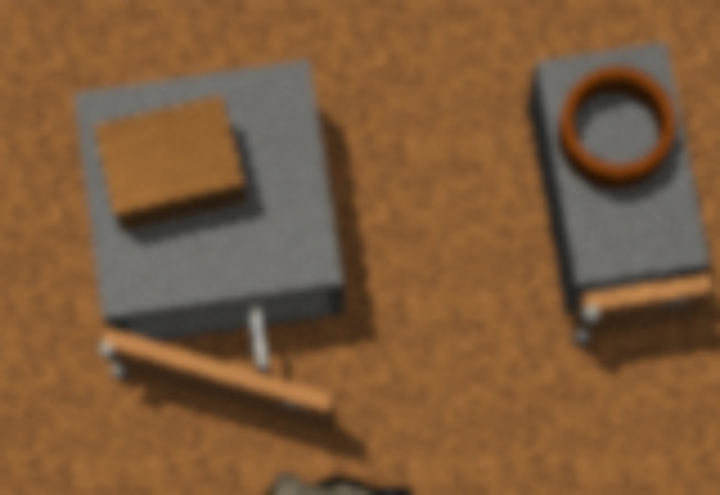

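The door is ajar at about 0.45 rad: its free edge is near (330,405) in the crop, and the ejector rod at (260,335) is well clear of the edge. The narrow door and the tape roll look unmoved. I'll raise the tool, make it vertical, and turn it parallel to the door.

Emit:
{"fn": "jog_arm", "kwargs": {
  "dr": [
    [0,0,0],
    [0,0,0],
    [0.15,0,0],
    [0.147,0,0],
    [0,0,0.15],
    [0,0,0.15],
    [0,0,0.15],
    [0,0,0],
    [0,0,0],
    [0,0,0]
  ],
  "slide": [
    [0,0.012,-0.038],
    [0,0.012,-0.038],
    [0,0,0],
    [0,0,0],
    [0,0,0],
    [0,0,0],
    [0,0,0],
    [0,0,0],
    [0,0,0],
    [0,0,0]
  ],
  "gripper": [-1,-1,-1,-1,-1,-1,-1,-1,-1,-1]
}}

```text
time_s: 10.6
position: [0.4641, 0.0746, 0.1872]
tool_rot: [[0.302, 0.953, 0.003], [0.953, -0.302, 0.0], [0.001, 0.003, -1.0]]
ft_force: [-0.4, 0.4, -0.2]
grip_width: -0.0
```

```bash
python3 - <<'E'
from h import *
s=st([-.15,-.08,.17]); print(np.round(s['q'],1))
E
```

```text
t 10.6 p [0.4641 0.0746 0.1872] loc [-0.2766 -0.0702  0.1872] tip loc [-0.2765 -0.0702  0.1762] F [-0.4  0.4 -0.2] w -0.0
R in local [[0.431, 0.903, 0.003], [0.903, -0.431, -0.0], [0.001, 0.003, -1.0]]
delta tool [0.0457 0.1184 0.0066]
[ -5.4  16.8  92.    0.   71.  -77.8]
```

Emit:
{"fn": "jog_arm", "kwargs": {
  "dr": [
    [0,0,0],
    [0,0,0],
    [0,0,0],
    [0,0,0],
    [0,0,0],
    [0,0,0],
    [0,0,0],
    [0,0,0],
    [0,0,0],
    [0,0,0]
  ],
  "slide": [
    [0.0115,0.03,0],
    [0.0115,0.03,0],
    [0.0115,0.029,0],
    [0.0115,0.029,0],
    [0,0,0.02],
    [0,0,0.01],
    [0,0,0],
    [0,0,0],
    [0,0,0],
    [0,0,0]
  ],
  "gripper": [-1,-1,-1,-1,-1,-1,-1,-1,-1,-1]
}}

```text
time_s: 11.6
position: [0.5906, 0.0824, 0.1584]
tool_rot: [[0.305, 0.952, 0.004], [0.952, -0.305, 0.0], [0.002, 0.004, -1.0]]
ft_force: [-1.1, 0.8, 0.2]
grip_width: 0.0
```

```bash
python3 - <<'E'
from h import *
s=st([-.15,-.08,.078])
d=viewer.get_image('scene'); cv2.imwrite('pics/s5.png',cv2.resize(d['pixels'][150:320,200:420],None,fx=3.5,fy=3.5))
d=viewer.get_image('wrist'); cv2.imwrite('pics/w5.png',d['pixels'])
E
```

```text
t 11.6 p [0.5906 0.0824 0.1584] loc [-0.1501 -0.0799  0.1584] tip loc [-0.1501 -0.0799  0.1474] F [-1.1  0.8  0.2] w 0.0
R in local [[0.433, 0.901, 0.004], [0.901, -0.433, -0.0], [0.002, 0.004, -1.0]]
delta tool [-0.0001 -0.0002  0.0694]
```

View pics/s5.png

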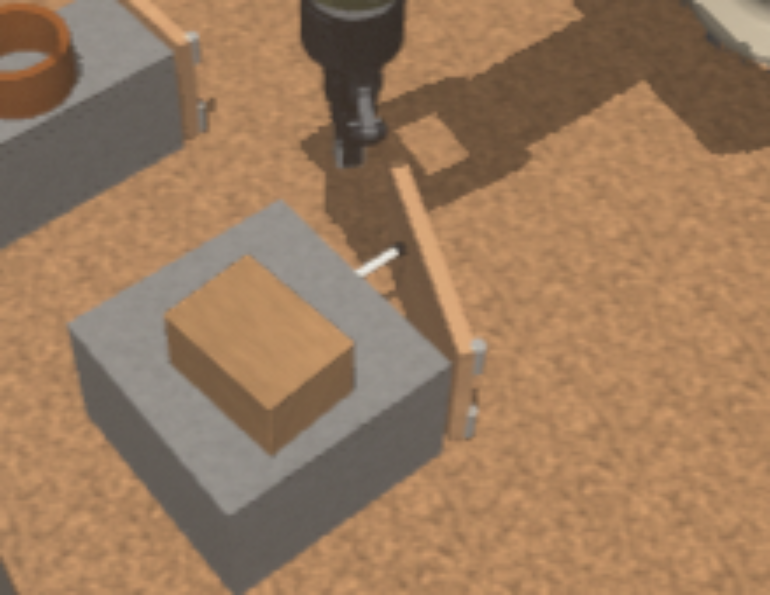

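View pics/w5.png

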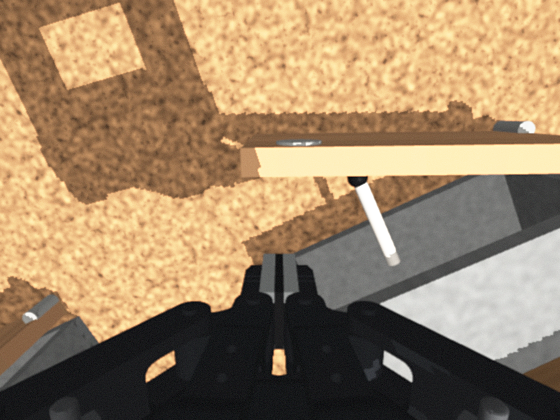

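Emit:
{"fn": "jog_arm", "kwargs": {
  "dr": [
    [0,0,0],
    [0,0,0],
    [0,0,0],
    [0,0,0],
    [0,0,0],
    [0,0,0],
    [0,0,0],
    [0,0,0],
    [0,0,0],
    [0,0,0]
  ],
  "slide": [
    [0,0,0.025],
    [0,0,0.025],
    [0,0,0.02],
    [0,0,0],
    [0.004,-0.008,0],
    [0.004,-0.008,0],
    [0.004,-0.008,0],
    [0,-0.004,0],
    [0,0,0],
    [0,0,0]
  ],
  "gripper": [-1,-1,-1,-1,-1,-1,-1,-1,-1,-1]
}}

```text
time_s: 12.7
position: [0.5679, 0.1024, 0.0878]
tool_rot: [[0.305, 0.952, 0.003], [0.952, -0.305, 0.0], [0.001, 0.003, -1.0]]
ft_force: [-0.2, 0.2, 0.6]
grip_width: -0.0
```

```bash
python3 - <<'E'
from h import *
s=st()
d=viewer.get_image('wrist'); cv2.imwrite('pics/w6.png',d['pixels'])
E
```

```text
t 12.7 p [0.5679 0.1024 0.0878] loc [-0.1699 -0.057   0.0878] tip loc [-0.1699 -0.057   0.0768] F [-0.2  0.2  0.6] w -0.0
R in local [[0.433, 0.901, 0.003], [0.901, -0.433, -0.0], [0.001, 0.003, -1.0]]
```

View pics/w6.png

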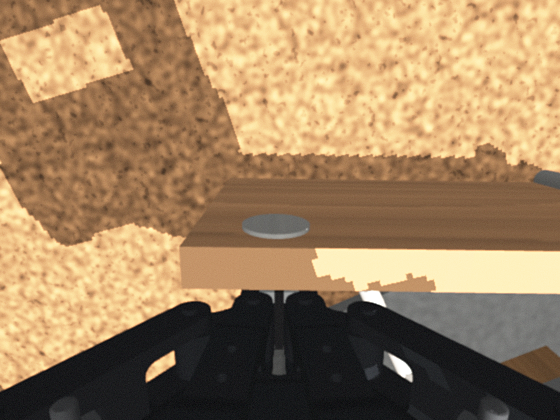

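The fingertip is behind the door opposite the disc, with about 3 mm of gap. Next I'll sweep it round the hinge.

Emit:
{"fn": "jog_arm", "kwargs": {
  "dr": [
    [0,0,0],
    [0,0,0.08],
    [0,0,0.08],
    [0,0,0.08],
    [0,0,0.08],
    [0,0,0.08],
    [0,0,0.08],
    [0,0,0.08],
    [0,0,0],
    [0,0,0]
  ],
  "slide": [
    [0,-0.006,0],
    [-0.001,-0.0135,0],
    [-0.001,-0.0135,0],
    [-0.001,-0.0135,0],
    [-0.001,-0.0135,0],
    [-0.001,-0.0135,0],
    [-0.001,-0.0135,0],
    [-0.001,-0.0135,0],
    [0,0,0],
    [0,0,0]
  ],
  "gripper": [-1,-1,-1,-1,-1,-1,-1,-1,-1,-1]
}}

```text
time_s: 13.75
position: [0.4791, 0.147, 0.0874]
tool_rot: [[0.763, 0.647, 0.003], [0.647, -0.763, 0.0], [0.003, 0.002, -1.0]]
ft_force: [-0.0, -0.1, -0.6]
grip_width: -0.0001
```

```bash
python3 - <<'E'
from h import *
s=st(); print(np.round(s['q'],1))
p=loc(s['position'])[:2]-[-.109,.1]; x=(RL.T@np.array(s['tool_rot']))[:2,0]; y=(RL.T@np.array(s['tool_rot']))[:2,1]
print('r',-p@x,'off',p@y,'ang',np.arctan2(x[0],x[1]))
d=viewer.get_image('wrist'); cv2.imwrite('pics/w7.png',d['pixels'])
d=viewer.get_image('scene'); cv2.imwrite('pics/s7.png',cv2.resize(d['pixels'][150:320,200:420],None,fx=3.5,fy=3.5))
E
```

```text
t 13.75 p [0.4791 0.147  0.0874] loc [-0.2517 -0.0006  0.0874] tip loc [-0.2517 -0.0006  0.0764] F [-0.  -0.1 -0.6] w -0.0001
R in local [[0.845, 0.535, 0.003], [0.535, -0.845, -0.0], [0.003, 0.002, -1.0]]
[  3.5  27.1  95.2   0.   57.5 -36.8]
r 0.17436602138332835 off 0.008541052984184677 ang 1.0057670713282618
```

View pics/w7.png

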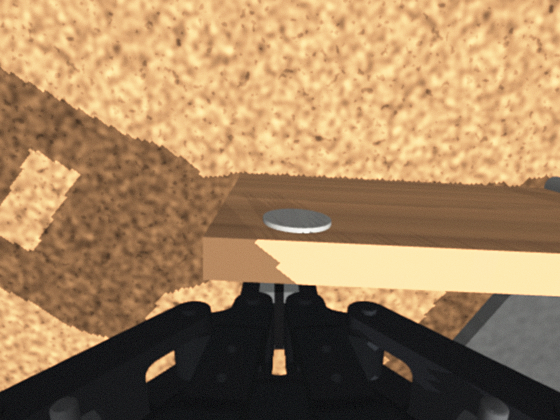

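View pics/s7.png

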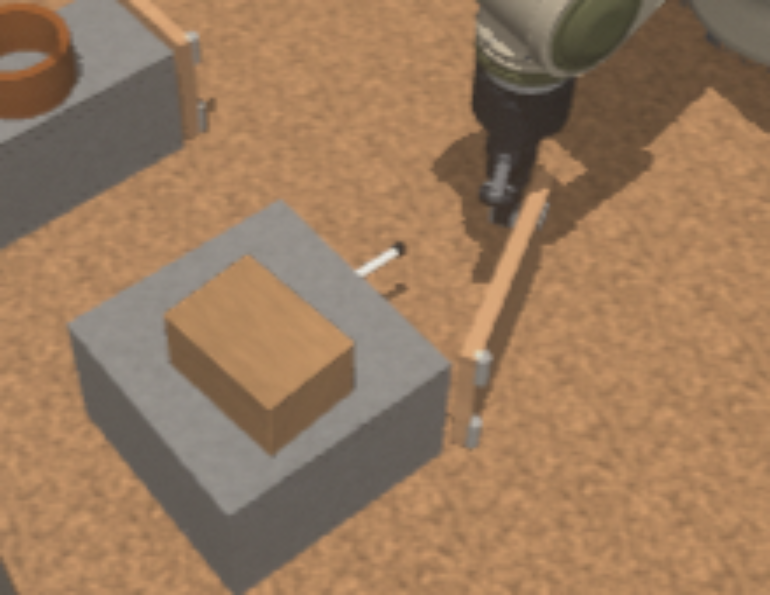

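The door is at about 1.0 rad and follows the fingertip, so I'll continue.

Emit:
{"fn": "jog_arm", "kwargs": {
  "dr": [
    [0,0,0.08],
    [0,0,0.08],
    [0,0,0.08],
    [0,0,0.08],
    [0,0,0.08],
    [0,0,0.06],
    [0,0,0.03],
    [0,0,0],
    [0,0,0],
    [0,0,0]
  ],
  "slide": [
    [0,-0.014,0],
    [0,-0.014,0],
    [0,-0.014,0],
    [0,-0.014,0],
    [0,-0.014,0],
    [0,-0.01,0],
    [0,-0.005,0],
    [0,0,0],
    [0,0,0],
    [0,0,0]
  ],
  "gripper": [-1,-1,-1,-1,-1,-1,-1,-1,-1,-1]
}}

```text
time_s: 14.85
position: [0.4392, 0.2207, 0.0871]
tool_rot: [[0.978, 0.21, 0.003], [0.21, -0.978, 0.0], [0.003, 0.0, -1.0]]
ft_force: [-0.4, 0.4, -0.3]
grip_width: -0.0004
```

```bash
python3 - <<'E'
from h import *
s=st(); print(np.round(s['q'],1))
p=loc(s['position'])[:2]-[-.109,.1]; x=(RL.T@np.array(s['tool_rot']))[:2,0]; y=(RL.T@np.array(s['tool_rot']))[:2,1]
print('r',-p@x,'off',p@y,'ang',np.arctan2(x[0],x[1]))
d=viewer.get_image('scene'); cv2.imwrite('pics/s8.png',cv2.resize(d['pixels'][150:320,200:420],None,fx=3.5,fy=3.5))
d=viewer.get_image('top'); cv2.imwrite('pics/t8.png',cv2.resize(d['pixels'][130:260,195:355],None,fx=4.5,fy=4.5))
E
```

```text
t 14.85 p [0.4392 0.2207 0.0871] loc [-0.281   0.0779  0.0871] tip loc [-0.281   0.0779  0.0761] F [-0.4  0.4 -0.3] w -0.0004
R in local [[0.997, 0.073, 0.003], [0.073, -0.997, -0.0], [0.003, 0.0, -1.0]]
[12.9 26.4 96.7 -0.  56.8  0.8]
r 0.173141204720569 off 0.00945638557893212 ang 1.497844915776914
```

View pics/s8.png

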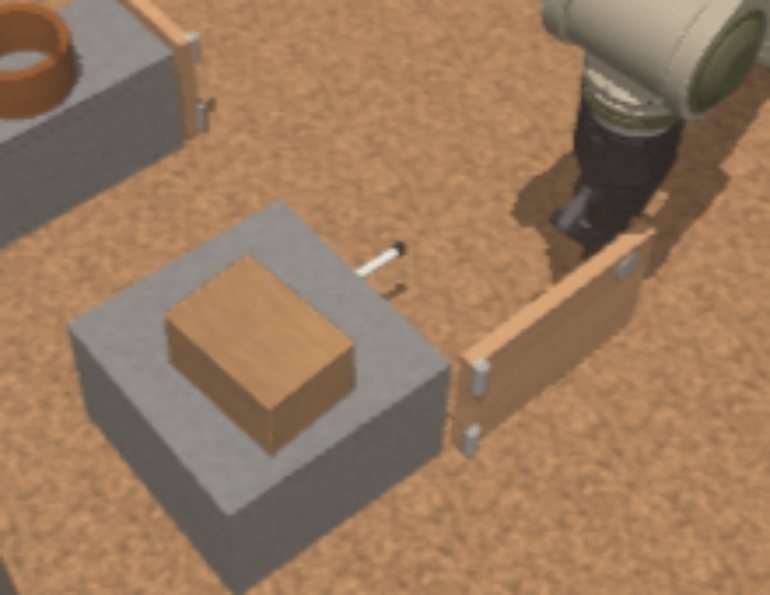

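View pics/t8.png

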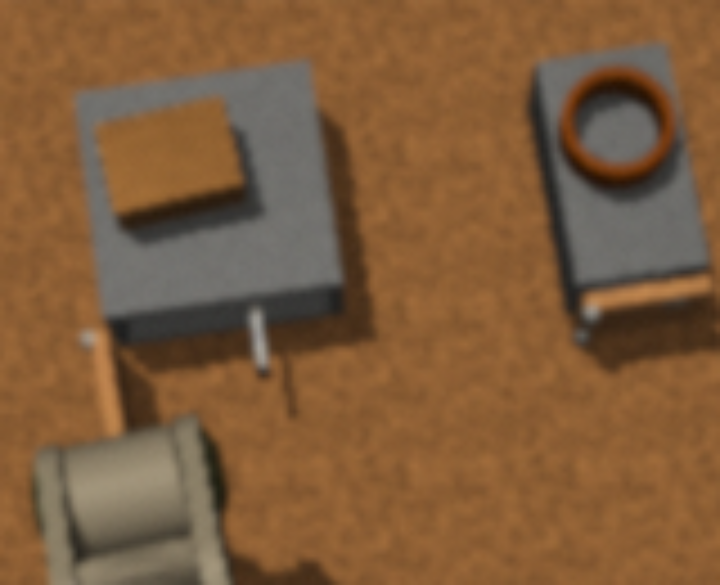

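The door stands nearly square, at about 1.5 rad. I'll back off the finger along tool +y, then go up.

Emit:
{"fn": "jog_arm", "kwargs": {
  "dr": [
    [0,0,0],
    [0,0,0],
    [0,0,0],
    [0,0,0],
    [0,0,0],
    [0,0,0],
    [0,0,0],
    [0,0,0],
    [0,0,0],
    [0,0,0]
  ],
  "slide": [
    [0,0.015,0],
    [0,0.025,0],
    [0,0.03,0],
    [0,0.01,-0.03],
    [0,0,-0.04],
    [0,0,-0.04],
    [-0.02,0,-0.04],
    [-0.02,0,0],
    [0,0,0],
    [0,0,0]
  ],
  "gripper": [-1,-1,-1,-1,-1,-1,-1,-1,-1,-1]
}}

```text
time_s: 15.95
position: [0.4163, 0.1343, 0.2369]
tool_rot: [[0.978, 0.209, 0.003], [0.209, -0.978, 0.0], [0.003, 0.0, -1.0]]
ft_force: [-0.5, -0.4, 0.1]
grip_width: -0.0004
```

```bash
python3 - <<'E'
from h import *
s=st()
d=viewer.get_image('scene'); cv2.imwrite('pics/s9.png',d['pixels'])
a=cv2.imread('pics/scene0.png')
d2=viewer.get_image('top'); cv2.imwrite('pics/t9.png',d2['pixels']);b=cv2.imread('pics/top0.png')
for n,im,ref,box in(('carton',d,a,(225,245,275,300)),('tape',d,a,(150,185,185,225)),('bottle',d,a,(75,125,235,262)),('cup',d,a,(315,365,445,495)),('narrow',d,a,(140,215,175,262)),('tcarton',d2,b,(148,182,214,252)),('ttape',d2,b,(140,205,310,358)),('tbottle',d2,b,(228,255,408,438)),('tcup',d2,b,(236,262,118,146))):
    y0,y1,x0,x1=box; print(n,np.abs(im['pixels'][y0:y1,x0:x1].astype(int)-ref[y0:y1,x0:x1]).mean().round(2))
E
```

```text
t 15.95 p [0.4163 0.1343 0.2369] loc [-0.3157 -0.0045  0.2369] tip loc [-0.3156 -0.0045  0.2259] F [-0.5 -0.4  0.1] w -0.0004
R in local [[0.997, 0.072, 0.003], [0.072, -0.997, 0.0], [0.003, 0.0, -1.0]]
carton 5.04
tape 3.71
bottle 4.85
cup 3.24
narrow 4.16
tcarton 1.27
ttape 1.3
tbottle 1.33
tcup 1.63
```

View pics/s9.png

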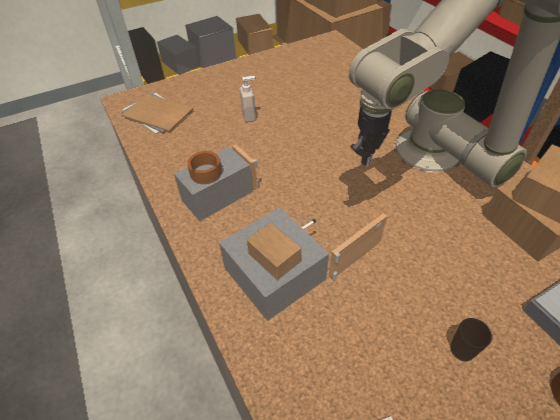

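View pics/t9.png

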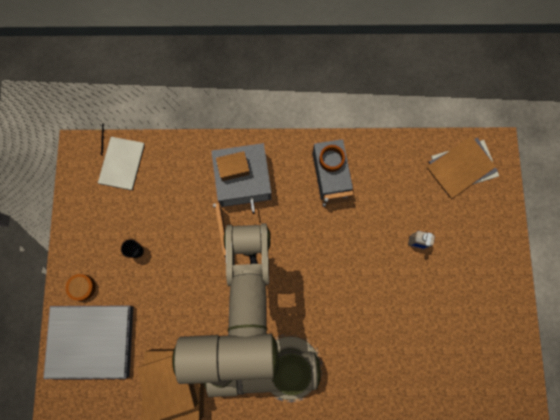

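The door stands open at about 90°, from the hinge at (222,207) to about (224,245) in the top view. The arm is clear and everything else looks unmoved, so I'll hand in.

```bash
python3 -c "
from rig import env
print(env.close_job())"
```

```text
the job is handed in; nothing more can be done
None
```

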